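# Pop the receiver from its dock and trap it above the funnel

### The job

Press the steel ejector on the rosewood organizer with one fingertip, so that the black receiver case pops out of its socket, and stop the case on the sloping chute with the other finger before it slides into the copper funnel. Push and touch only: do not lift the case, and leave everything else where it is. Finish while holding: ejector still pressed down and the case at rest on the chute, wholly out of its socket, leaning against the other finger.

Things in the scene. Friction and masses are not known exactly. Their poses are not given: they have to be found in the camera images.
- organizer: Rosewood parts organizer fixed to the table (base 190 x 195 x 20 mm). Origin under its deck, on the table; z up, y along the chute's downhill direction (level), x across, away from the ejector. Chute over x = 0, ejector at x = -58, y = 26 mm, low fastener bins (top at 56 mm) on the +x side, copper funnel in a wooden frame at the downhill end.
- chute: Slippery aluminium chute on the organizer, falling 20 degrees to the funnel. Origin on the middle of its floor, 95 mm above the table, straight across from the ejector; y down the slope, x across (ejector on the -x side), z square to the floor. Floor from y = -72 (edge of the socket) to +42 mm (open end), 29 mm wide; side walls 4 mm thick, 5 mm high.
- socket (a point): Middle of the socket at the uphill end of the chute, at chute floor level. The socket is 43 mm long and 6 mm deep; its floor is a lifter plate that rises as far as the ejector is pressed. Once the ejector is about 6 mm down the case comes free and slides off down the chute within a fraction of a second.
- receiver: Black plastic receiver case, loose, 26 mm across the chute, 40 mm along it, 18 mm tall, about 45 g. Origin at the centre of its underside; its y axis points down the chute. It starts in the socket, centred near y = -92 mm in the chute's frame, its top 12 mm above the chute floor. It is wholly out of the socket when its origin is past y = -52 mm.
- ejector (a joint): Travel of the spring ejector in m: 0 up, 0.009 fully down. Vertical push, about 2 N to start and 6 N (plus up to 1 N for the case) at the bottom; it springs back up, and lowers the lifter, when let go.
- ejector_top (a point): Centre of the top of the steel ejector key, 24 mm across by 34 mm along the chute direction, on a wooden post, 58 mm level from the chute's origin. Top 114 mm above the table when up, 105 mm when down, then 10 mm above the floor at the chute's origin: of two level fingertips 58 mm apart, one on the key, the other over mid-chute straight across, the second bars the case's way and clears the chute.
- funnel_mouth (a point): Centre of the mouth of the copper funnel, 82 mm in diameter, 76 mm above the table, past the chute's lower end.
- cup: Bystander, leave alone: small open steel cup (diameter 44 mm, height 30 mm) standing on the table under the funnel spout. Origin at its underside.
- motor: Bystander, leave alone: matte grey brushless motor, 28 mm in diameter, 22 mm tall plus an 11 mm shaft stub, standing on the low deck of the organizer. Origin at its underside.
- clamp: Bystander, leave alone: purple anodized arm clamp, 34 x 22 x 23 mm, on the table beyond the uphill end of the organizer. Origin at its underside.
- prop_guard: Bystander, leave alone: clear polycarbonate prop guard, ring 84 mm in diameter and 12 mm high with three spokes, on the table on the far side. Origin at its underside.
- battery: Bystander, leave alone: blue battery pack, 34 x 72 x 26 mm, on the table on the far side. Origin at its underside.
- driver: Bystander, leave alone: screwdriver about 150 mm long lying on the table beyond the funnel. Origin at its underside.
Things that resemble listed ones, but are neither listed nor needed, are in the scene too. Of the things that look like the receiver, the middle-sized one is meant.

How it is judged:
On the way, in this order (a step that is already met when the one before it is completed fails the run):
1. the ejector is pressed down more than 4 mm while the case is still in its socket (value of joint ejector above 0.004 m and y of receiver in the frame of chute below -0.08 m).
2. with the ejector still down, the case lies still on the chute, out of its socket, against a finger (value of joint ejector above 0.005 m and contact force between the fingers and receiver above 0.02 N and y of receiver in the frame of chute between -0.052 and 0.02 m and z of receiver in the frame of chute between -0.004 and 0.008 m and linear speed of receiver below 0.02 m/s), for 0.3 s.
At the end, for the whole second after the job is handed in: The ejector is held at least 5 mm down; the case lies on the chute (origin within -4 and +8 mm of the chute floor), wholly out of the socket (origin past y = -52 mm and before y = +20 mm in the chute's frame), slower than 20 mm/s, and a finger bears on it with more than 0.02 N (all of step 2); the arm keeps its last pose, push and grip.
It fails at once if the case slides off the chute towards the funnel (y of receiver in the frame of chute above 0.03 m).
It fails at once if the case is lifted from the chute (z of receiver in the frame of chute above 0.018 m).
It fails at once if the case leaves the chute sideways (x of receiver in the frame of chute above 0.012 m or x of receiver in the frame of chute below -0.012 m).
It fails at once if a bystander (cup, motor, clamp, prop guard, battery, screwdriver) is moved more than 10 mm (distance of any of cup, motor, clamp, prop_guard, battery, driver from where it was at the start of the episode above 0.01 m).
It also fails if it takes over 32 s, if anything falls off the work surface, if the arm or the gripper's body presses on something with over 40 N, if the wrist force passes 120 N, or if a joint passes its speed limit or range.

### The arm

A 6-joint arm with a two-finger parallel gripper is mounted at the origin on the work surface. World frame = base frame: x ahead of the robot, y to its left, z up, the work surface at z = 0. Lengths are in m, angles in rad, forces in N, time in s.
With the tool pointing down it reaches from about 0.4 to 0.825 m from the base axis. Payload 7 kg.
Tool frame: the origin (TCP) lies on the mounting face of the last link; the fingertips stand 173 mm ahead of it and the grasp point (between the pads) lies 155 mm ahead of it; z points along the fingers, y is the line along which they close (so a half turn about z gives the same grasp; the last joint's range is limited). The gripper opens to 85 mm and grips with 20 to 120 N. Pads are 22 mm wide; open, the fingers measure 114 mm over their backs; the gripper's body (76 mm by 85 mm) begins 54 mm behind the grasp point. The pads swing forward as they close: fully open they stand 13 mm farther back than shut.
Start: joints at [1.485, 0.359, 0.012, 0, -1.224, -0.288], TCP at [0.246, 0.628, 0.405] pointing down, gripper open.
Joint ranges: [-3.07, 3.07], [-1.43, 2.12], [-1.02, 1.25], [-3.03, 1.67], [-3.05, -0], [-3.03, 3.03]. Speed limits (rad/s): [2.39, 2.39, 3.01, 3.14, 3.14, 3.14].

### API

Orientations are given as a 3x3 rotation matrix whose columns are the frame's x, y, z axes.
In Python, from station import robot, read_camera, camera_info, sign_off gives the robot as it stands.
- The arm moves only by the tool servo_tool, never from a script. Its argument "motion" is a list that holds one entry, the list of rows, each a list of 6 numbers: the shift along the tool's x, y, z in mm, then the turn, a rotation vector about the tool's x, y, z in rad. A call has 1 to 10 rows; each row is the pose to reach, as a shift and turn from the pose commanded when the call began, along the tool's axes at that moment; what a row does not reach only later rows make up. A row lasts 1/10 s, in which the tool goes at most 50 mm and 8.59 degrees, less where a joint would pass 70% of its speed; a pose out of reach is approached as far as the arm can. A call with a gripper value outside its range is refused whole. "grip" is the finger opening in mm, from 0 to 85.4, set as the call begins (left out, the last holds). The fingers move at their own pace and stop on an object; "squeeze" is the grip in N (left out, the last holds). Time passes only in rows, so rows that repeat a pose let the fingers close. It gives the time, the measured TCP pose, the force, the opening and the grip force at its end, in the units of the state.
- robot.state(): the state, without advancing time (a new reading comes with each control period).
- read_camera(name): name is "scene" or "top" or "wrist"; returns (picture, depth): 480x640x3 uint8, red, green, blue; 480x640 float32, m along the optical axis (not along the pixel's ray), 0 where there is no reading.
- camera_info(name): a dict with "mtx" (3x3 intrinsics, pixels), "R" (3x3) and "t" (3): a world point X has camera coordinates R X + t. Camera axes: x right, y down, z forward; pixel columns grow to the right and rows downward; lengths in m; the calibration is good to about 2 mm. A picture is of the moment at which its call begins: read the wrist's pose just before it. camera_info takes no time and is no camera call; for the wrist camera it gives the pose at the moment of the call.
- sign_off(): hands the job in; it is judged then, once.
The state is a dict: "t": time; "joint_pos": joint angles; "joint_vel": joint speeds; "joint_torque": joint torques, N m; "eef_pos": TCP position; "eef_rot": TCP orientation; "contact_force": force on the tool from outside, world axes, zero at the start; "torque": the same for the moment, N m; "gripper_width": finger opening in m; "finger_force": force on a finger pad.
Only numpy, scipy, OpenCV 4.12 (cv2) and the standard library are available. Lean on these libraries where they do the work, as an engineer would, in place of code of your own. Each camera call takes 0.05 s, during which the arm holds its last target. There are 200 camera calls.

## Working session

There is one attempt and no reset: what is moved stays moved. The work goes in short steps, Python scripts to look and compute and a tool call to move; the robot and the scene stay as the last step left them, time stands still between calls to the robot, and variables do not carry over. Pictures are saved under pics/ and viewed, at most 10 in all, crops included, and the job is handed in when it is done.

Besides the shell and the picture viewer there is one more tool, called after "Emit:" as name(argument=value, ...) on one line, values as JSON. servo_tool: Moves the arm, as the interface text tells. Its arguments: {"type":"object","properties":{"motion":{"type":"array","items":{"type":"array","items":{"type":"array","items":{"type":"number"}}}},"grip":{"type":"number"},"squeeze":{"type":"number"}},"required":["motion"]}

```bash
mkdir -p pics
cat > h.py <<'E'
import numpy as np, cv2
from station import robot, read_camera, camera_info, sign_off
def cap(n,tag):
    ci=camera_info(n); p,d=read_camera(n)
    np.savez(f'{tag}.npz',p=p,d=d,K=ci['mtx'],R=ci['R'],t=ci['t'])
    cv2.imwrite(f'pics/{tag}.png',p[:,:,::-1]); return p,d,ci
def ld(tag):
    z=np.load(f'{tag}.npz'); return z
def ray(z,u,v):
    d=z['R'].T@np.linalg.inv(z['K'])@np.array([u,v,1.]); return -z['R'].T@z['t'],d
def onplane(z,u,v,h):
    o,d=ray(z,u,v); return o+d*(h-o[2])/d[2]
def pts(z):
    v,u=np.mgrid[:480,:640]; dd=z['d']
    c=np.stack([u*dd,v*dd,dd],-1)@np.linalg.inv(z['K']).T
    return (c-z['t'])@z['R']
E
python3 - <<'E'
from h import *
cap('top','top0');cap('scene','scene0')
s=robot.state();print(s['t'],s['eef_pos'],s['eef_rot'],s['gripper_width'])
for n in('top','scene'):
    c=camera_info(n);print(n,-c['R'].T@c['t'])
E
```

```text
0.1 [0.24641934 0.62821573 0.40385519] [[ 9.30910242e-01 -3.65247757e-01 -4.44421843e-04]
 [-3.65248010e-01 -9.30909132e-01 -1.44169338e-03]
 [ 1.12858923e-04  1.50441133e-03 -9.99998862e-01]] 0.08539614421612159
top [0.44664131 0.01840468 1.16206639]
scene [ 1.30340885 -0.64590425  0.79932417]
```

View pics/top0.png

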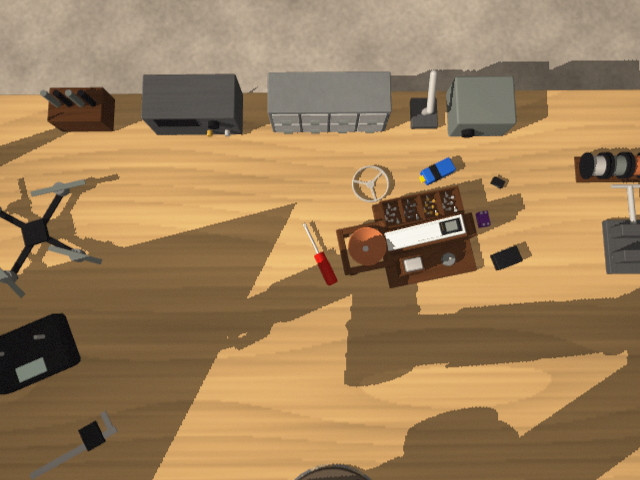

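View pics/scene0.png

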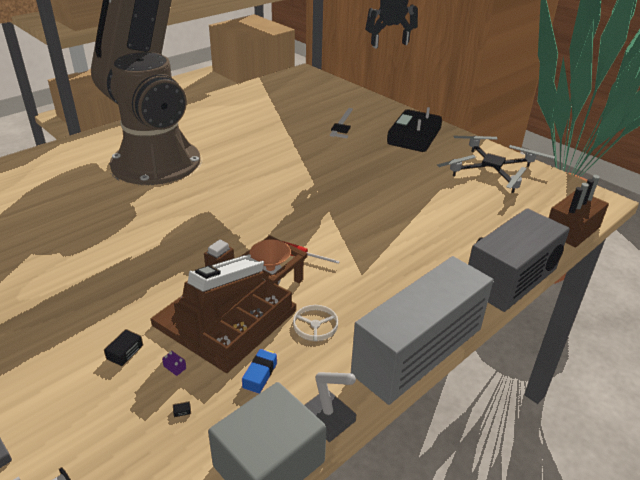

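Receiver candidates in the top view are (452,226) in the socket, a small one at (498,182), and a large one at (508,257). The socket one is middle-sized and sits on the chute. I'll confirm this in a crop and get the geometry from depth.

Run:
```python
from h import *
z=ld('top0');P=pts(z)
c=z['p'][170:300,320:530,::-1];cv2.imwrite('pics/crop0.png',cv2.resize(c,None,fx=3.8,fy=3.8,interpolation=cv2.INTER_CUBIC))
for u,v in[(413,265),(410,236),(430,231),(452,226),(460,225),(366,246),(448,259),(430,272),(508,257),(498,182)]:print(u,v,P[v,u].round(4))
# chute: white pixels; ejector: light pixels, height>0.1
p=z['p'].astype(int);w=(p.min(2)>170)&(P[...,2]>.07)
n,l,st,ce=cv2.connectedComponentsWithStats(w[:, :].astype(np.uint8))
for i in range(1,n):
    if st[i,4]>30 and 320<ce[i][0]<530 and 170<ce[i][1]<300:
        m=l==i;r=cv2.minAreaRect(np.argwhere(m)[:,::-1].astype(np.float32));print(st[i],r,cv2.boxPoints(r).round(1).tolist(),np.median(P[m],0))
```

```text
413 265 [ 0.5339 -0.1666  0.113 ]
410 236 [ 0.5952 -0.1649  0.0986]
430 231 [ 0.6029 -0.2031  0.1152]
452 226 [ 0.6091 -0.2424  0.1386]
460 225 [ 0.6108 -0.2579  0.1404]
366 246 [ 0.5868 -0.082   0.0011]
448 259 [ 0.5523 -0.2552  0.0419]
430 272 [ 0.526  -0.2199  0.0198]
508 257 [ 0.5572 -0.3905  0.0273]
498 182 [ 0.7297 -0.3834  0.0116]
[ 385  214   80   35 1079] ((424.8086242675781, 232.3074188232422), (18.70018196105957, 78.11249542236328), 76.1485824584961) [[384.6000061035156, 232.60000610351562], [460.5, 213.89999389648438], [465.0, 232.0], [389.1000061035156, 250.6999969482422]] [ 0.59845743 -0.18110288  0.1052454 ]
[405 259  17  12 141] ((412.8269348144531, 264.1346130371094), (9.21745777130127, 15.689291000366211), 78.69007110595703) [[404.20001220703125, 261.20001220703125], [419.6000061035156, 258.1000061035156], [421.3999938964844, 267.1000061035156], [406.0, 270.20001220703125]] [ 0.53539416 -0.16487209  0.11380119]
```

View pics/crop0.png

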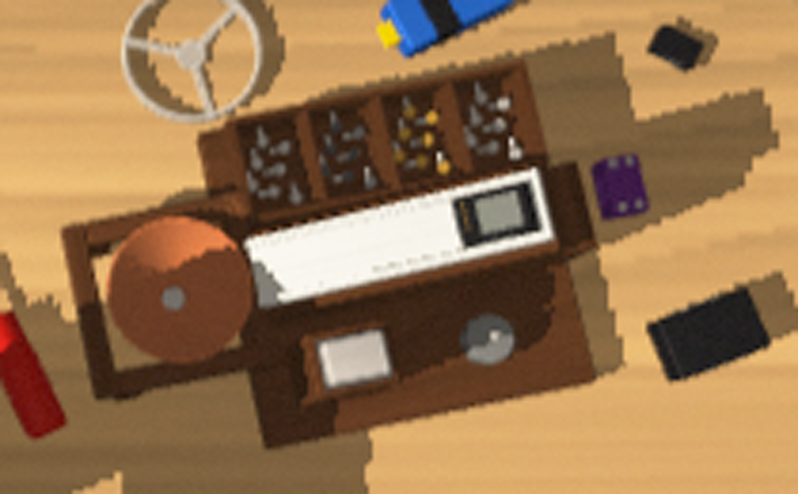

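The crop shows the socket case at crop (497,213), with a grey label. It is smaller than the black box at (708,333) and bigger than the one at (678,46), so it is the one meant. The ejector key is at crop (355,358), the chute runs from crop x 245 to 550, and the motor is at (487,340).

```bash
cat >> h.py <<'E'
def fit(z,ur=(0,640),vr=(0,480),thr=170):
    P=pts(z);p=z['p'].astype(int);w=(p.min(2)>thr)&(np.ptp(p,axis=2)<40)&(P[...,2]>.07)&(P[...,2]<.17)
    n,l,st,ce=cv2.connectedComponentsWithStats(w.astype(np.uint8));out=[]
    for i in range(1,n):
        if st[i,4]>100:
            m=l==i;q=P[m];r=cv2.minAreaRect((q[:,:2]*1000).astype(np.float32))
            out.append(r);print(st[i],r,'z',np.percentile(q[:,2],[2,50,98]).round(4))
    return P,l
def toolmove(s,tip,ang_y,adv):
    """shift (mm, tool axes) and turn to bring point adv ahead of TCP to tip, tool y at world angle ang_y"""
    R=s['eef_rot'];y=np.array([np.cos(ang_y),np.sin(ang_y),0]);zz=np.array([0,0,-1.]);x=np.cross(y,zz)
    Rt=np.stack([x,y,zz],1);T=np.array(tip)-zz*adv*-1*-1
    from scipy.spatial.transform import Rotation as Ro
    return R.T@(T-s['eef_pos'])*1000,Ro.from_matrix(R.T@Rt).as_rotvec()
E
python3 - <<'E'
from h import *
z=ld('top0');P,l=fit(z)
m=(P[...,2]>.07)
s=robot.state()
# centreline via rows: for white chute, edges
print(toolmove(s,[.563,-.158,.205],np.radians(13.5-180),.17))
E
```

```text
[427  71   8  42 176] ((903.3103637695312, -215.85891723632812), (68.53295135498047, 8.442105293273926), 0.6537423133850098) z [0.0833 0.1122 0.1373]
[ 385  214   80   35 1076] ((601.09033203125, -191.85415649414062), (36.591678619384766, 151.36534118652344), 11.141509056091309) z [0.0826 0.1052 0.1407]
[405 259  17  12 140] ((535.724853515625, -166.427978515625), (18.711484909057617, 31.48885154724121), 10.503419876098633) z [0.1097 0.1137 0.1187]
(array([581.86865381, 616.22162066,  29.84794299]), array([ 1.33249661e-03, -8.27110167e-04,  9.61277396e-01]))
```

Emit:
servo_tool(motion=[[[584,618,30,0,0,1.0],[584,618,30,0,0,1.0],[584,618,30,0,0,1.0],[584,618,30,0,0,1.0],[584,618,30,0,0,1.0],[584,618,30,0,0,1.0],[584,618,30,0,0,1.0],[584,618,30,0,0,1.0],[584,618,30,0,0,1.0],[584,618,30,0,0,1.0]]], grip=43.5)

```text
t: 1.1
eef_pos: [0.4334, 0.1629, 0.3871]
eef_rot: [[0.196, -0.981, 0.0], [-0.981, -0.196, 0.0], [-0.0, -0.0, -1.0]]
contact_force: [1.7, 0.3, 0.4]
gripper_width: 0.0436
finger_force: 0.0
```

Run:
```python
from h import *
s=robot.state();print(s['t'],s['eef_pos'],s['gripper_width'],toolmove(s,[.5642,-.1608,.205],np.radians(11.1-180),.17))
```

```text
1.1 [0.43343661 0.16290969 0.38711192] 0.04360165434233134 (array([343.081461  , -64.68392127,  12.0344936 ]), array([-0.00031721,  0.00028618,  0.00381441]))
```

Emit:
servo_tool(motion=[[[343,-65,12,0,0,0],[343,-65,12,0,0,0],[343,-65,12,0,0,0],[343,-65,12,0,0,0],[343,-65,12,0,0,0],[343,-65,12,0,0,0],[343,-65,12,0,0,0],[343,-65,12,0,0,0],[343,-65,12,0,0,0],[343,-65,12,0,0,0]]])

```text
t: 2.1
eef_pos: [0.5639, -0.1583, 0.3748]
eef_rot: [[0.196, -0.981, -0.001], [-0.981, -0.196, 0.0], [-0.0, 0.001, -1.0]]
contact_force: [0.1, -0.4, -0.0]
gripper_width: 0.0435
finger_force: 0.0
```

Run:
```python
from h import *
s=robot.state();print(s['t'],s['contact_force'],toolmove(s,[.5642,-.1608,.205],np.radians(11.1-180),.17))
cap('wrist','wr1');z=ld('wr1');fit(z);print(-z['R'].T@z['t'])
```

```text
2.1 [ 0.06374007 -0.4277827  -0.03608219] (array([ 2.54488318,  0.20587308, -0.20880248]), array([0.00061463, 0.00036593, 0.00326976]))
[  226    35    78   253 10573] ((599.5634155273438, -189.2010040283203), (37.20733642578125, 150.33102416992188), 11.002511978149414) z [0.0829 0.1078 0.1429]
[ 349  220   36   48 1531] ((535.3775634765625, -166.58372497558594), (20.780744552612305, 30.75167465209961), 10.506462097167969) z [0.1129 0.1143 0.1156]
[ 0.57688234 -0.22784942  0.34419375]
```

View pics/wr1.png

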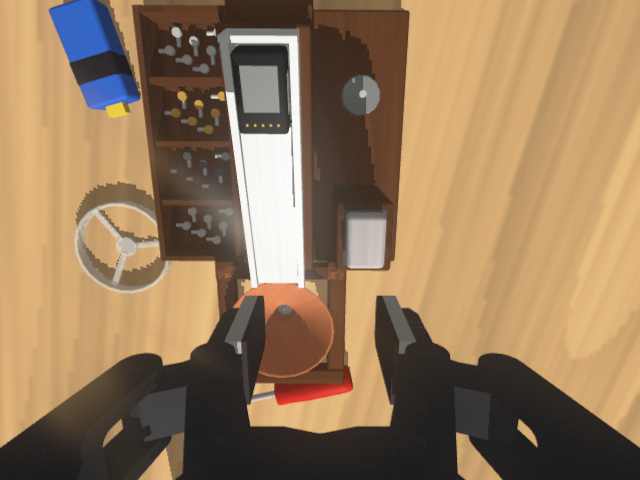

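Both views agree on the key at (0.5355, -0.1665), with the chute line 58.6 mm across from it. The key is at pixel (365,240) and the fingertips are near (255,297) and (388,297). I'll measure the tip height and spacing before descending.

Run:
```python
from h import *
z=ld('wr1');P=pts(z);s=robot.state();Q=(P-s['eef_pos'])@s['eef_rot']*1000
m=(z['d']>0)&(np.abs(Q[...,1])<70)&(Q[...,2]<185)&(Q[...,2]>120)&(np.abs(Q[...,0])<30)
for sg in(-1,1):
    q=Q[m&(Q[...,1]*sg>0)];print(len(q),np.percentile(q[:,2],[50,90,98,100]));t=q[q[:,2]>np.percentile(q[:,2],98)-3];print(t.min(0),t.max(0))
```

```text
5017 [134.52286065 159.16847116 166.91218909 172.77798841]
[-11.49164298 -32.47395107 163.91238398] [ 11.20219944 -20.66145599 172.77798841]
5009 [134.55013325 159.4926377  166.72325913 171.91215838]
[-11.6431724   22.3782553  163.73456524] [ 11.17873137  34.88418527 171.91215838]
```

Emit:
servo_tool(motion=[[[3,0,30,0,0,0.003],[3,0,60,0,0,0.003],[3,0,75,0,0,0.003],[3,0,84,0,0,0.003],[3,0,84,0,0,0.003],[3,0,84,0,0,0.003]]], grip=47)

```text
t: 2.75
eef_pos: [0.5652, -0.161, 0.2921]
eef_rot: [[0.194, -0.981, 0.001], [-0.981, -0.194, -0.0], [0.0, -0.001, -1.0]]
contact_force: [0.5, -0.3, 0.4]
gripper_width: 0.047
finger_force: 0.0
```

Run:
```python
from h import *
s=robot.state();print(s['t'],s['contact_force'],toolmove(s,[.5641,-.161,.114],np.radians(11.0-180),.17))
cap('scene','sc2');cap('wrist','wr2')
z=ld('sc2');a=cv2.resize(z['p'][170:390,110:350],None,fx=2.7,fy=2.7,interpolation=cv2.INTER_CUBIC);b=cv2.resize(ld('wr2')['p'],(0,0),fx=.25,fy=.25)
cv2.imwrite('pics/sc2c.png',a[:,:,::-1])
```

```text
2.75 [ 0.5101167  -0.25188624  0.43765694] (array([-0.26022479,  1.11165059,  8.07788985]), array([-0.0012231 , -0.00044459,  0.00327751]))
```

View pics/wr2.png

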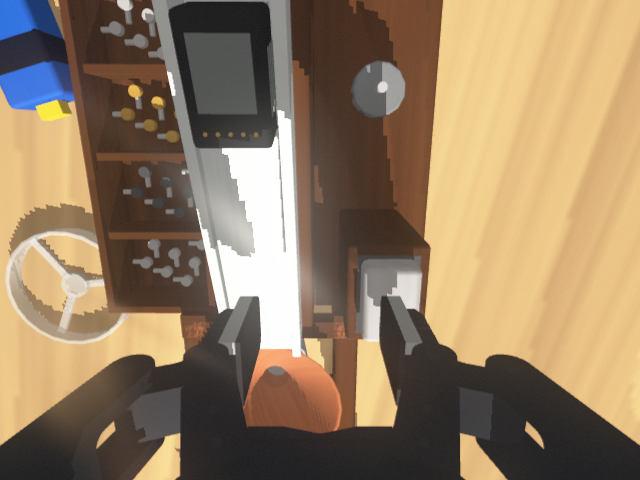

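View pics/sc2c.png

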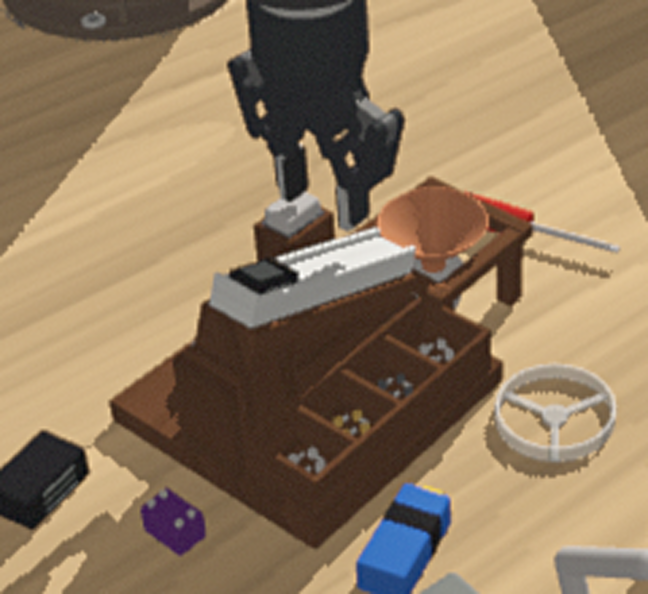

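The wrist view shows the right tip over the key (col 395, key 360–420) and the left tip over the chute. The scene crop agrees: key finger at (290,195), chute finger at (350,222), and the case is still in its socket. Next I press gently to find contact.

Emit:
servo_tool(motion=[[[0,1,3,0,0,0.003],[0,1,6,0,0,0.003],[0,1,8,0,0,0.003],[0,1,9,0,0,0.003],[0,1,9,0,0,0.003]]])

```text
t: 3.35
eef_pos: [0.5639, -0.1619, 0.2822]
eef_rot: [[0.19, -0.982, 0.0], [-0.982, -0.19, -0.0], [0.0, -0.0, -1.0]]
contact_force: [-0.7, 1.1, 4.0]
gripper_width: 0.0469
finger_force: 1.7
```

```bash
cat > chk.py <<'E'
from h import *
import sys
tag=sys.argv[1];cap('wrist',tag);cap('top',tag+'t');s=robot.state();print(s['t'],s['eef_pos'],s['contact_force'],s['finger_force'])
k=np.array([.5355,-.1665]);ex=np.array([.982,.191]);ey=np.array([-.191,.982])
for t in(tag,tag+'t'):
    P=pts(ld(t));q=P[...,:2]-k;a=q@ex*1000;b=q@ey*1000
    m=(abs(a)<9)&(b<-12.5)&(b>-15.5)&(P[...,2]>.09)&(P[...,2]<.125);print(t,'key',m.sum(),np.median(P[m][:,2]) if m.any() else None)
    p=ld(t)['p'].astype(int);m=(abs(a-58)<14)&(b>-125)&(b<30)&(P[...,2]>.1)&(P[...,2]<.165)&(p.max(2)<70);print(' dark b',m.sum(),np.percentile(b[m],[2,50,98]) if m.any() else '')
E
python3 chk.py wr3
```

```text
3.45 [ 0.56393991 -0.16185231  0.28225401] [-0.07083762  1.74999217  3.49896981] 1.7072634771466255
wr3 key 363 0.11137067342992948
 dark b 10716 [-100.55926906  -79.40813979   -5.76767836]
wr3t key 0 None
 dark b 0
```

Emit:
servo_tool(motion=[[[0,0,1,0,0,0],[0,0,1.5,0,0,0],[0,0,1.8,0,0,0],[0,0,1.8,0,0,0]]])

```text
t: 3.85
eef_pos: [0.564, -0.1619, 0.2804]
eef_rot: [[0.19, -0.982, 0.0], [-0.982, -0.19, -0.0], [0.0, -0.0, -1.0]]
contact_force: [-0.4, 1.0, 4.5]
gripper_width: 0.0468
finger_force: 2.1
```

```bash
python3 chk.py wr4
```

```text
3.95 [ 0.56393415 -0.16185737  0.28036694] [-0.71602517  0.99887809  4.68207644] 2.132341317315962
wr4 key 359 0.10949739918925269
 dark b 10932 [-99.55126574 -79.43622194  -6.74621095]
wr4t key 0 None
 dark b 0
```

The key is about 4.8 mm down and the case is still in its socket, so I press on.

Emit:
servo_tool(motion=[[[0,0,1,0,0,0],[0,0,2,0,0,0],[0,0,3,0,0,0],[0,0,3.5,0,0,0],[0,0,3.5,0,0,0],[0,0,3.5,0,0,0],[0,0,3.5,0,0,0],[0,0,3.5,0,0,0]]])

```text
t: 4.75
eef_pos: [0.5639, -0.1619, 0.2768]
eef_rot: [[0.19, -0.982, 0.0], [-0.982, -0.19, -0.0], [0.0, -0.0, -1.0]]
contact_force: [-0.5, 0.6, 5.2]
gripper_width: 0.047
finger_force: 2.8
```

```bash
python3 chk.py wr5; python3 chk.py wr6
```

```text
4.85 [ 0.56393237 -0.16185361  0.27685116] [-1.10678031  1.98660497  5.40997687] 2.7809853099824977
wr5 key 366 0.10606041143257199
 dark b 4268 [-49.15707281 -12.67973567  -6.37143803]
wr5t key 0 None
 dark b 0 
4.95 [ 0.56392445 -0.16187658  0.27683401] [-1.08096342  0.69795621  5.46188312] 2.7806036127367406
wr6 key 353 0.10610841011507927
 dark b 4259 [-49.24921013 -12.68339081  -6.49418761]
wr6t key 0 None
 dark b 0
```

View pics/wr5.png

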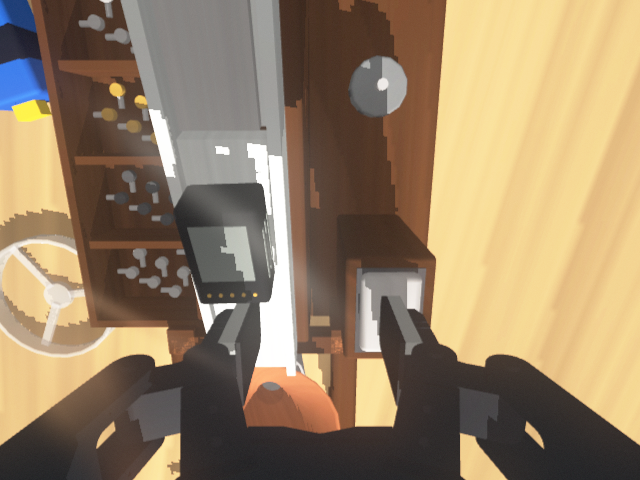

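The case, at pixels (180–270, 185–305), is out of the socket and resting against the left finger. Two looks agree, and the key is about 8 mm down. I'll hold briefly, then hand in.

Emit:
servo_tool(motion=[[[0,0,0,0,0,0],[0,0,0,0,0,0],[0,0,0,0,0,0],[0,0,0,0,0,0],[0,0,0,0,0,0],[0,0,0,0,0,0]]])

```text
t: 5.55
eef_pos: [0.5639, -0.1619, 0.2769]
eef_rot: [[0.19, -0.982, 0.0], [-0.982, -0.19, -0.0], [0.0, -0.0, -1.0]]
contact_force: [-1.3, 1.1, 4.9]
gripper_width: 0.0471
finger_force: 2.8
```

```bash
python3 chk.py wr7; python3 -c "
from station import sign_off
print(sign_off())"
```

```text
5.65 [ 0.56390652 -0.1618582   0.27683632] [0.35325422 0.81770766 4.85411021] 2.7804834200651385
wr7 key 350 0.10604028566125102
 dark b 4266 [-49.33006301 -12.73666866  -6.44533974]
wr7t key 0 None
 dark b 0 
the job is handed in; nothing more can be done
None
```

I handed the job in with the ejector held about 8 mm down and the receiver case out of its socket, at rest on the chute against the other finger; the hand-in returned no verdict.

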